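# Log a mould set at the press bench

## Robot

A 6-joint arm with a two-finger parallel gripper is mounted at the origin on the work surface. World frame = base frame: x ahead of the robot, y to its left, z up, the work surface at z = 0. Lengths are in mm, angles in rad, forces in N, time in s.
With the tool pointing down it reaches from about 275 to 750 mm from the base axis. Payload 10.2 kg.
Tool frame: the origin (TCP) lies between the finger pads, 19 mm behind the fingertips; this is the grasp point; z points along the fingers, y is the line along which they close (so a half turn about z gives the same grasp; the last joint's range is limited). The gripper opens to 85 mm and grips with 20 to 120 N. Pads are 22 mm wide; open, the fingers measure 114 mm over their backs; the gripper's body (76 mm by 85 mm) begins 54 mm behind the grasp point. The pads swing forward as they close: fully open they stand 13 mm farther back than shut.
Start: joints at [-1.571, 0.313, 1.498, -0, 1.331, -0.223], TCP at [115.991, -512.033, 249.994] pointing down, gripper open.
Joint ranges: [-2.94, 2.94], [-0.97, 2.17], [0.19, 2.56], [-1.23, 4.37], [0.02, 3.11], [-2.88, 2.88]. Speed limits (rad/s): [2.39, 2.39, 3.01, 3.14, 3.14, 3.14].

## Interface

Orientations are given as a unit quaternion [x, y, z, w].
In Python, from bench import manip gives the robot as it stands. Calls block until the motion is done:
- manip.goto(position, orientation): joint-space move of the TCP to a pose.
- manip.move_l(position, rotation=None, vel=150, stop_force=None): straight line of the TCP; rotation=None keeps the orientation; vel is the mean speed in mm/s. With stop_force (N) it stops when the force on the tool has changed by that much, and returns True; else False.
- manip.goto_joints(angles): joint-space move.
- manip.gripper_to(opening, f_grip=None): finger opening in mm; f_grip is the grip in N (None keeps the last); returns when the fingers have stopped.
- manip.hold(seconds).
- manip.solve_ik(position, orientation): joint angles nearest the present ones, or None.
- manip.observe(): the state.
- manip.get_image(name): name is "scene" or "top" or "wrist"; returns a dict with "pixels" (400x640x3 uint8, red, green, blue), "fx", "fy", "cx", "cy" (pixels), "camera_from_world" (4x4, takes a point from world to camera coordinates). Camera axes: x right, y down, z forward; pixel columns grow to the right and rows downward; lengths in mm; the calibration is good to about 2 mm. The wrist camera is an equidistant fisheye: a pixel r from the principal point sees the ray r / f radians off the axis. A picture is of the moment at which its call begins. There is no depth.
A pose or a line that the arm cannot do raises manip.Unreachable and nothing moves.
- manip.sign_off(): hands the job in; it is judged then, once.
The state is a dict: "time_s": time; "joints": joint angles; "joint_vel": joint speeds; "joint_torque": joint torques, N m; "position": TCP position; "eef_rot": TCP orientation; "wrist_force": force on the tool from outside, world axes, zero at the start; "torque": the same for the moment, N m; "finger_gap": finger opening in mm; "gripper_force": force on a finger pad.
Only numpy, scipy, OpenCV 4.12 (cv2) and the standard library are available. Lean on these libraries where they do the work, as an engineer would, in place of code of your own. Each camera call takes 0.05 s, during which the arm holds its last target. There are 200 camera calls.

## Task

Show the overhead camera which two parts go into the press: with the fingertips two or three centimetres above it and not touching it, point at the middle of the large steel ring for a good two seconds, and then in the same way at the steel plug (the flanged disc with a raised round boss in its middle). Then confirm by pressing the larger of the two round buttons on the control box fully in with the fingertips, let it spring back and move clear. Do not touch, lift or move any loose part, do not bring the fingers down over the solid disc or the small collar as if they were meant, and leave the smaller button alone.

Things in the scene. Friction and masses are not known exactly. Their poses are not given: they have to be found in the camera images.
- ring: the large steel ring: outer diameter 56 mm, bore 34 mm right through, 24 mm tall, lying flat and loose on the table (z = 0), 0.29 kg. Origin: centre of its underside; z up along its axis
- plug: the steel plug: a flange 56 mm in diameter and 10 mm thick with a round boss 28 mm in diameter in its middle, 24 mm tall overall, boss up, loose on the table. Origin: centre of its underside; z up
- disc: bystander: a plain solid steel disc, 56 mm in diameter, 24 mm tall, loose on the table. Origin: centre of its underside; z up
- collar: bystander: a small steel collar (ring), outer diameter 36 mm, bore 20 mm, 20 mm tall, loose on the table. Origin: centre of its underside; z up. Ring, plug, disc and collar stand in changing places on a dark grey mat to the robot's right, centres at least 80 mm apart
- jar: bystander: a white plastic jar with a lid, 56 mm in diameter, 70 mm tall, loose, behind the work. Origin: centre of its underside
- puck: bystander: a dark brown resin puck, 60 mm in diameter, 30 mm tall, loose, behind the work. Origin: centre of its underside
- console: the press's control box, fixed to the table to the robot's left: black, 100 mm (its x) by 160 mm (its y) by 45 mm tall, turned up to 0.4 rad, with a small dark display between two round white push buttons in grey housings. Origin: centre of its underside. The larger button is at its +y end (48 mm from the middle, on the robot's left), the smaller at its -y end (48 mm)
- record_button_top (a point): centre of the top of the larger button's cap (34 mm in diameter), as it moves; about 67 mm above the table when out. It is pressed straight down
- record_button (a joint): travel of the larger button in m: 0 out, 0.006 fully in (5 N); a spring pushes it back out when let go
- reset_button_top (a point): centre of the top of the smaller button's cap (18 mm in diameter), about 66 mm above the table; not to be pressed
- reset_button (a joint): travel of the smaller button in m: 0 out, 0.005 fully in (4 N); spring return
There are look-alikes about, which are no part of the job. What is shaped like the ring but orange, purple or red is not meant.

How it is judged:
By the outcome, as a careful person would: the job done as asked, in the order asked, and still so for the second after the job is handed in, with the robot touching nothing.
It also fails if it takes over 51 s, if anything falls off the work surface, if the arm or the gripper's body presses on something with over 40 N, if the wrist force passes 120 N, or if a joint passes its speed limit or range.

## Working session

There is one attempt and no reset: what is moved stays moved. The work goes in short steps, each a Python script; the robot and the scene stay as the last script left them, time stands still between calls to the robot, and variables do not carry over. Pictures are saved under pics/ and viewed, at most 10 in all, crops included, and the job is handed in when it is done.

```bash
mkdir -p pics; cat > h.py <<'E'
import numpy as np, cv2
from bench import manip
def snap(n,f):
    im=manip.get_image(n); cv2.imwrite(f'pics/{f}.png',im['pixels'][:,:,::-1]); 
    np.savez(f'pics/{f}.npz',**im); return im
def cast(im,u,v,z):
    T=np.array(im['camera_from_world']); R=T[:3,:3]; c=-R.T@T[:3,3]
    d=R.T@np.array([(u-im['cx'])/im['fx'],(v-im['cy'])/im['fy'],1]); return c+d*(z-c[2])/d[2]
E
python3 - <<'E'
from h import *
for n in('top','scene'):
    im=snap(n,n+'0'); T=np.array(im['camera_from_world']); print(n,im['fx'],im['cx'],im['cy'],-T[:3,:3].T@T[:3,3],T[:3,:3].round(2).tolist())
a=cv2.vconcat([cv2.imread('pics/top0.png'),cv2.imread('pics/scene0.png')]); cv2.imwrite('pics/x.png',a)
print(manip.observe())
E
```

```text
top 452.8542754665895 322.7350408978197 195.3120090424227 [ 421.15545735   17.28566073 1065.71889635] [[0.01, -1.0, 0.01], [-1.0, -0.01, -0.09], [0.09, -0.01, -1.0]]
scene 442.85698442931056 319.9143804793651 202.56532355001033 [ 831.62199003 -616.47752641  726.62212001] [[0.88, 0.48, 0.0], [0.33, -0.61, -0.72], [-0.34, 0.63, -0.69]]
{'time_s': 0.1, 'joints': array([-1.57141051e+00,  3.13384649e-01,  1.49832986e+00, -3.21311287e-05,
        1.33096087e+00, -2.23409719e-01]), 'joint_vel': array([-0.00015626, -0.00362813, -0.00200162, -0.00117677,  0.00160548,
       -0.00139698]), 'joint_torque': array([ 2.58216947e-03, -4.12897360e+01, -2.60140336e+01, -2.25839276e-04,
        3.01349064e-03, -3.80675783e-05]), 'position': array([ 115.97827671, -511.8340772 ,  249.50885271]), 'eef_rot': array([ 9.93801112e-01,  1.11171297e-01,  4.50068815e-05, -5.39717623e-04]), 'wrist_force': array([-0.26801536, -0.3704304 ,  0.03562505]), 'torque': array([-0.01293741, -0.02280515, -0.01392253]), 'gripper_force': 0.0, 'finger_gap': 85.38584437722697}
```

View pics/top0.png

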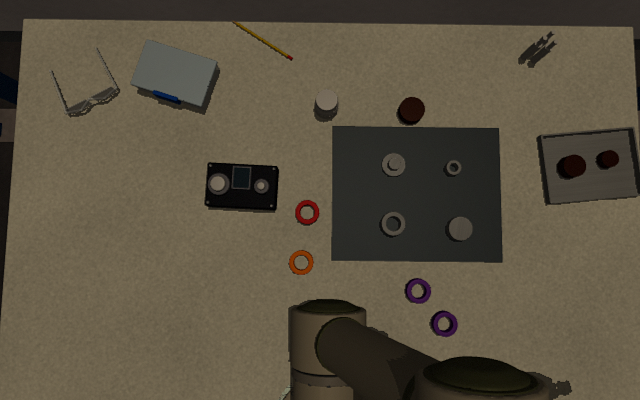

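View pics/scene0.png

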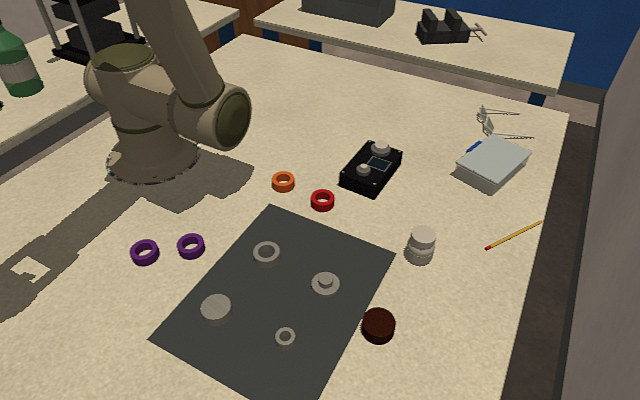

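Top view: the ring-like or disc-like candidates are the steel ring (392,223), plug with boss (393,164), small collar (453,168), solid disc (460,228), red ring (307,212), orange ring (301,262) and purple rings (418,291) and (444,323). I choose (392,223) as the ring and (393,164) as the plug. On the console, the larger button is at (218,183) and the smaller at (261,186). I'll check with a close crop.

```bash
python3 - <<'E'
from h import *
def comps(f,box,thr,hi=True):
    im=dict(np.load(f'pics/{f}.npz')); p=im['pixels']; g=cv2.cvtColor(p,cv2.COLOR_RGB2GRAY); x0,y0,x1,y1=box
    s=cv2.resize(g[y0:y1,x0:x1],None,fx=4,fy=4,interpolation=cv2.INTER_CUBIC)
    m=(s>thr).astype(np.uint8)
    cs,h=cv2.findContours(m,cv2.RETR_CCOMP,cv2.CHAIN_APPROX_NONE)
    for c,hh in zip(cs,h[0]):
        if cv2.contourArea(c)>500:
            e=cv2.fitEllipse(c); u=(e[0][0]+.5)/4-.5+x0; v=(e[0][1]+.5)/4-.5+y0
            print(f,thr,'hole' if hh[3]>=0 else 'outer',round(u,1),round(v,1),np.round(np.array(e[1])/4,1),*[cast(im,u,v,z)[:2].round(1) for z in (10,24,66.5)])
for t in (85,110): comps('top0',(340,135,495,255),t)
comps('top0',(200,155,285,215),110)
comps('scene0',(180,230,350,355),110)
comps('scene0',(335,135,410,200),130)
a=cv2.imread('pics/top0.png'); b=cv2.imread('pics/scene0.png')
r=lambda i,x,y,w,h:cv2.resize(i[y:y+h,x:x+w],(400,300),interpolation=cv2.INTER_CUBIC)
cv2.imwrite('pics/crop.png',cv2.vconcat([cv2.hconcat([r(a,340,140,160,120),r(a,200,150,88,66)]),cv2.hconcat([r(b,180,230,170,128),r(b,330,130,88,66)])]))
E
```

```text
Traceback (most recent call last):
TypeError: 'NoneType' object is not subscriptable
```

```bash
cat > meas.py <<'E'
from h import *
def comps(f,box,thr=None):
    im=dict(np.load(f'pics/{f}.npz')); p=im['pixels']; g=cv2.cvtColor(p,cv2.COLOR_RGB2GRAY); x0,y0,x1,y1=box
    s=cv2.resize(g[y0:y1,x0:x1],None,fx=4,fy=4,interpolation=cv2.INTER_CUBIC)
    t,m=cv2.threshold(s,thr or 0,1,cv2.THRESH_BINARY if thr else cv2.THRESH_OTSU)
    print(f,t,np.percentile(g[y0:y1,x0:x1],[2,50,98]))
    cs,h=cv2.findContours(m,cv2.RETR_CCOMP,cv2.CHAIN_APPROX_NONE)
    for c,hh in zip(cs,h[0]):
        if cv2.contourArea(c)>500:
            e=cv2.fitEllipse(c); u=(e[0][0]+.5)/4-.5+x0; v=(e[0][1]+.5)/4-.5+y0
            print('hole' if hh[3]>=0 else 'outer',round(u,1),round(v,1),np.round(np.array(e[1])/4,1),*[cast(im,u,v,z)[:2].round(1) for z in (10,24,66.5)])
E
python3 - <<'E'
from meas import *
comps('top0',(340,135,495,255))
comps('top0',(209,167,274,205))
comps('scene0',(180,230,350,355))
comps('scene0',(355,138,395,180))
a=cv2.imread('pics/top0.png'); b=cv2.imread('pics/scene0.png')
r=lambda i,x,y,w,h:cv2.convertScaleAbs(cv2.resize(i[y:y+h,x:x+w],(400,300),interpolation=cv2.INTER_CUBIC),alpha=1.5)
cv2.imwrite('pics/crop.png',cv2.vconcat([cv2.hconcat([r(a,340,140,160,120),r(a,200,150,88,66)]),cv2.hconcat([r(b,180,230,170,128),r(b,330,130,88,66)])]))
E
```

```text
top0 57.0 [32. 41. 78.]
outer 460.3 228.0 [22.8 23.4] [ 448.7 -311.6] [ 448.3 -307.3] [ 447.2 -294. ]
outer 393.2 223.1 [23.  23.3] [ 458.4 -154.9] [ 457.9 -152.6] [ 456.4 -145.7]
hole 393.2 223.1 [15.4 15.9] [ 458.4 -154.9] [ 457.9 -152.6] [ 456.4 -145.7]
outer 453.6 166.9 [13.9 14.2] [ 592.3 -298.4] [ 590.  -294.2] [ 583.1 -281.5]
hole 453.5 166.9 [9.2 9.8] [ 592.5 -298.3] [ 590.2 -294.2] [ 583.3 -281.4]
outer 393.3 164.1 [22.6 23.3] [ 597.6 -156. ] [ 595.2 -153.7] [ 588.1 -146.8]
hole 392.0 165.4 [ 9.5 11.6] [ 594.3 -152.9] [ 592.  -150.6] [ 585.1 -143.8]
top0 41.0 [  5.  11. 108.]
outer 261.0 185.7 [13.6 13.9] [542.9 154.9] [541.3 153. ] [536.4 147.5]
outer 218.3 183.5 [20.5 20.9] [547.1 254.8] [545.4 251.6] [540.4 242.1]
outer 241.0 177.7 [20.2 24.4] [561.3 202.2] [559.4 199.8] [553.8 192.3]
scene0 112.0 [ 56.  66. 188.]
outer 346.7 350.1 [ 6.2 15.6] [ 695.5 -263.5] [ 698.1 -270.4] [ 706.2 -291.3]
outer 284.7 335.7 [17.3 19.3] [ 586.6 -291.2] [ 591.4 -297.6] [ 605.9 -316.9]
hole 284.7 335.6 [10.9 12.8] [ 586.5 -291.1] [ 591.3 -297.4] [ 605.8 -316.7]
outer 215.2 306.3 [24.1 30.3] [ 440.2 -301.8] [ 447.8 -308. ] [ 471.  -326.6]
outer 325.2 282.9 [22.5 27.4] [ 596.6 -156.4] [ 601.2 -165.4] [ 615.1 -192.7]
hole 325.0 282.6 [12.2 15.1] [ 595.9 -155.8] [ 600.5 -164.8] [ 614.4 -192.1]
outer 190.7 246.1 [ 4.4 12.3] [ 302.4 -208.7] [ 312.8 -216.7] [ 344.1 -240.9]
outer 265.9 251.1 [19.8 25.9] [ 449.7 -144.2] [ 457.1 -153.5] [ 479.8 -181.5]
hole 266.0 250.9 [13.6 17.9] [ 449.6 -143.7] [ 457.1 -153. ] [ 479.8 -181. ]
outer 201.7 254.5 [50.2 85.4] [ 337.5 -215.6] [ 347.2 -223.4] [ 376.5 -247.2]
scene0 105.0 [  5.  31. 190.]
outer 371.9 144.0 [14.7 47.8] [494.2 306.8] [500.8 288.8] [520.8 234. ]
```

View pics/crop.png

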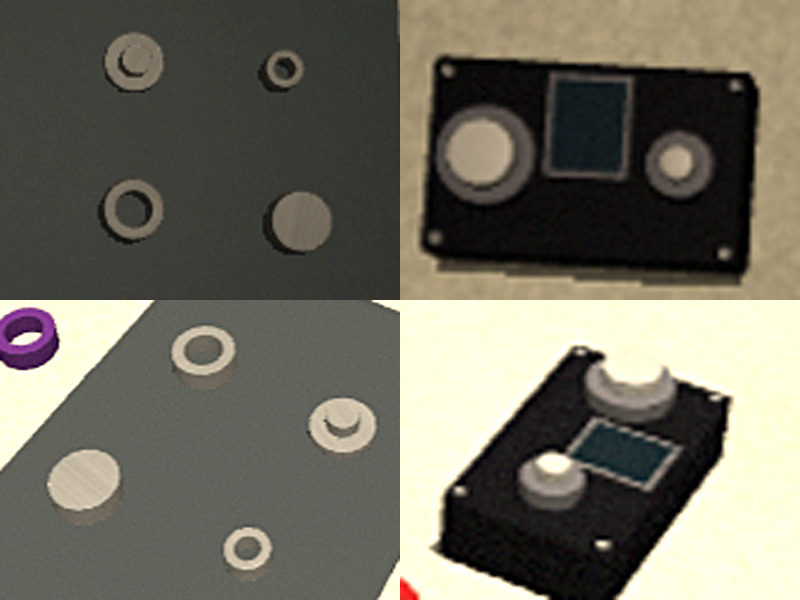

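The crop confirms the choice: ring with a bore, plug with a boss, a plain disc, a small collar, and the larger button on the left. Ring at about (457.5,-153), plug at about (597,-156). I'll close the gripper, go above the ring and check the fingertip height before descending.

```bash
python3 - <<'E'
from meas import *
comps('top0',(207,167,232,205),85)
comps('top0',(250,175,272,198),85)
D=[1,0,0,0]
manip.gripper_to(0)
manip.goto([457.5,-153,200],D)
manip.move_l([457.5,-153,110])
o=manip.observe(); print(o['time_s'],o['position'],o['finger_gap'],o['eef_rot'])
s=snap('scene','s1'); w=snap('wrist','w1')
T=np.array(s['camera_from_world'])
for z in (110,91,78):
    c=T@np.array([*o['position'][:2],z,1]); print(z,s['fx']*c[0]/c[2]+s['cx'],s['fy']*c[1]/c[2]+s['cy'])
a=cv2.imread('pics/s1.png')[150:300,165:365]; cv2.imwrite('pics/s1c.png',cv2.resize(a,(800,600),interpolation=cv2.INTER_CUBIC))
E
```

```text
top0 85.0 [  3.  10. 110.]
outer 217.2 182.8 [13.3 13.7] [548.5 257.5] [546.8 254.3] [541.7 244.7]
top0 85.0 [  5.   11.  109.9]
outer 260.4 185.1 [6.3 6.4] [544.2 156.2] [542.6 154.4] [537.6 148.8]
3.425 [ 457.85864267 -153.41893559  110.71253047] 0.16445515163971472 [ 9.99999797e-01 -1.57226216e-04  5.29521801e-04  3.16165970e-04]
110 262.55091716793925 222.32534261776837
91 263.4038510180176 229.0511147553975
78 263.9725647690624 233.53568187711818
```

View pics/s1c.png

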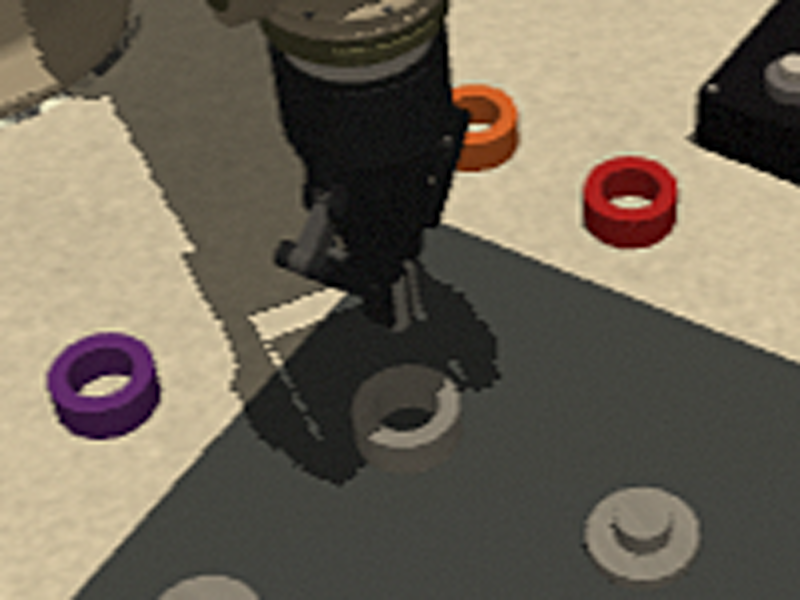

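View pics/w1.png

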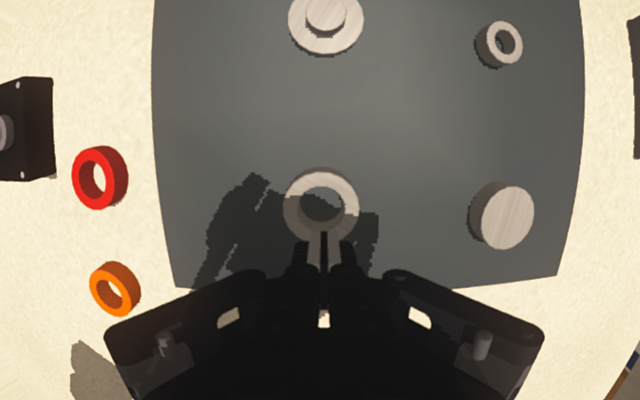

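Fingertips at about crop (405,328), i.e. image (266,232), fit the 19 mm offset, and they are centred over the ring. Now pointing.

```bash
python3 - <<'E'
from h import *
def st(t):
    o=manip.observe(); print(t,round(o['time_s'],2),o['position'].round(1),o['wrist_force'].round(1))
manip.move_l([457.5,-153,68],vel=60); st('ring'); manip.hold(2.8); st('ring')
manip.move_l([457.5,-153,130]); manip.move_l([597,-156,130])
manip.move_l([597,-156,68],vel=60); st('plug'); snap('top','t2'); snap('scene','s2'); manip.hold(2.8); st('plug')
manip.move_l([597,-156,160]); 
manip.goto([541.6,244.9,160],[1,0,0,0]); manip.move_l([541.6,244.9,100]); st('btn')
a=snap('scene','s3'); snap('wrist','w3'); snap('top','t3')
f=lambda n,x,y:cv2.convertScaleAbs(cv2.resize(cv2.imread(f'pics/{n}.png')[y:y+150,x:x+200],(400,300)),alpha=1.3)
cv2.imwrite('pics/m.png',cv2.vconcat([cv2.hconcat([f('s2',230,170),f('s3',280,70)]),cv2.hconcat([f('w3',220,150),f('t3',150,110)])]))
E
```

```text
ring 4.38 [ 457.7 -153.1   68.2] [0.9 0.3 0.6]
ring 7.17 [ 457.5 -153.    68. ] [ 0.4 -0.2 -0.1]
plug 10.01 [ 597.2 -156.1   68.5] [-0.1  0.2 -0.3]
plug 12.91 [ 597. -156.   68.] [-0.5  0.  -0.5]
btn 15.72 [542.2 244.6 100.7] [-0.5  0.3  0.5]
```

View pics/m.png

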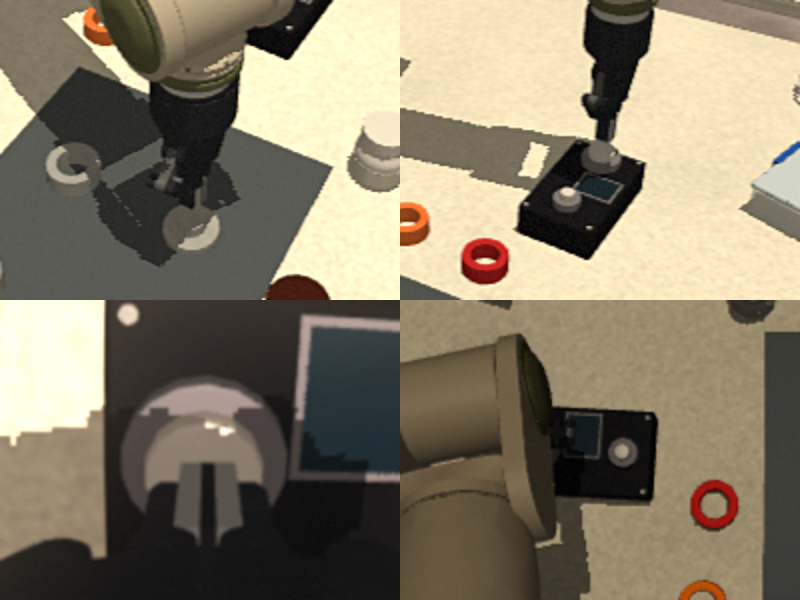

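The views show the fingers hovering over the plug and now centred above the larger button. Pressing.

```bash
python3 - <<'E'
from h import *
def st(t):
    o=manip.observe(); print(t,round(o['time_s'],2),o['position'].round(1),o['wrist_force'].round(1))
manip.move_l([541.6,244.9,90],vel=30); st('pre')
print(manip.move_l([541.6,244.9,74],vel=10,stop_force=20)); st('in'); manip.hold(0.4); st('in')
manip.move_l([541.6,244.9,100],vel=40); manip.move_l([541.6,244.9,200]); manip.goto([420,330,260],[1,0,0,0]); manip.hold(.3); st('clear')
im=snap('top','t4')
E
```

```text
pre 16.36 [541.5 244.9  89.8] [-0.3  0.4  0.2]
True
in 17.45 [541.7 244.9  79.7] [-2.5  0.3  7.1]
in 17.85 [541.6 244.9  79.8] [-2.3 -0.4  7.2]
clear 20.32 [420.6 329.4 259.4] [-0.  -0.4  0.3]
```

View pics/t4.png

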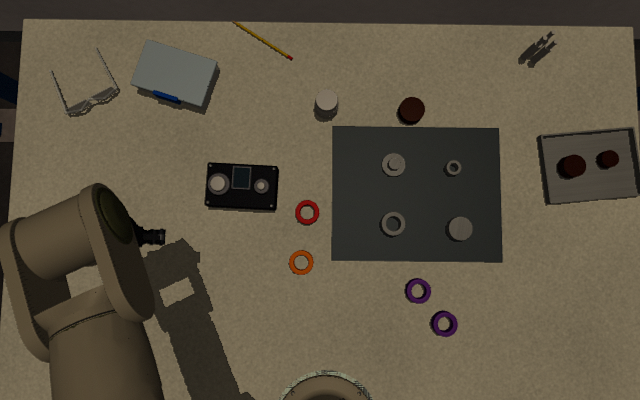

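The picture shows every part where it was (ring (392,223), plug (393,164)) and the arm clear. The press bottomed out: tips at 61 mm, over 20 N at the stop.

```bash
python3 -c "
from bench import manip
print(manip.sign_off())"
```

```text
the job is handed in; nothing more can be done
None
```

The job is handed in at about 20 s: I pointed at the ring and then the plug for 2.8 s each with the fingertips about 25 mm above, pressed the larger button to its stop and released it, and moved clear; the last overhead picture shows no part moved.

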